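Fit the orange tube head on the bench mixer

ROBOT

A 6-joint arm with a two-finger parallel gripper is mounted at the origin on the work surface. World frame = base frame: x ahead of the robot, y to its left, z up, the work surface at z = 0. Lengths are in m, angles in rad, forces in N, time in s.
With the tool pointing down it reaches from about 0.375 to 0.975 m from the base axis. Payload 3.8 kg.
Tool frame: the origin (TCP) lies midway between the tips of the shut fingers; the grasp point (between the pads) lies 19 mm behind it; z points along the fingers, y is the direction in which the jaws open and shut (so a half turn about z gives the same grasp; the last joint's range is limited). The gripper opens to 85 mm and grips with 20 to 120 N. Pads are 22 mm wide; open, the fingers measure 114 mm over their backs; the gripper's body (76 mm by 85 mm) begins 54 mm behind the grasp point. The pads swing forward as they close: fully open they stand 13 mm farther back than shut.
Start: joints at [-1.293, 0.264, 1.604, -0, 1.274, -0.037], TCP at [0.209, -0.642, 0.231] pointing down, gripper open.
Joint ranges: [-2.63, 2.63], [-0.94, 2.18], [0.31, 2.57], [-1.31, 4.45], [0, 2.66], [-2.55, 2.55]. Speed limits (rad/s): [2.57, 2.57, 3.14, 3.14, 3.14, 3.14].

INTERFACE

Orientations are given as a rotation vector (axis times angle).
In Python, from workcell import bot gives the robot as it stands. The module is installed in compiled form; this text tells all that it offers.
- The arm moves only by the tool move_arm, never from a script. Its argument "steps" is a list of rows, each a list of 5 numbers: the shift along the tool's x, y, z in mm, then the turn about the tool's z in degrees, then the opening in per cent of the stroke, from 0 (shut) to 100 (fully open). In form: [[tx, ty, tz, turn, claw], ...]. A call has 1 to 20 rows; each row is the pose to reach, as a shift and turn from the pose commanded when the call began, along the tool's axes at that moment; what a row does not reach only later rows make up. A row lasts 1/10 s, in which the tool goes at most 50 mm and 8.59 degrees, less where a joint would pass 70% of its speed; a pose out of reach is approached as far as the arm can. A call with a gripper value outside its range is refused whole. The fingers move at their own pace and stop on an object; "newtons" is the grip in N (left out, the last holds). Time passes only in rows, so rows that repeat a pose let the fingers close. It gives the time, the measured TCP pose, the force and the opening at its end, in the units of the state.
- bot.read_state(): the state, without advancing time (a new reading comes with each control period).
- bot.read_camera(name): name is "scene" or "top" or "wrist"; returns a dict with "pixels" (480x640x3 uint8, red, green, blue), "depth" (480x640 float32, m along the optical axis (not along the pixel's ray), 0 where there is no reading), "fovy" (degrees; the focal length in pixels is half the picture's height over the tangent of half this angle, whatever the lens; pixels are square), "cx", "cy" (the principal point, pixels), "xyz" and "attitude" of the camera in the world. Camera axes: x right, y up, looking along -z (the intrinsics and any distortion apply to the point x, -y, -z); pixel columns grow to the right and rows downward; lengths in m; the calibration is good to about 2 mm. The wrist camera is an equidistant fisheye: a pixel r from the principal point sees the ray r / f radians off the axis. A picture is of the moment at which its call begins.
- bot.finish_job(): hands the job in, once; it reports no verdict.
The state is a dict: "time": time; "q": joint angles; "joint_vel": joint speeds; "joint_torque": joint torques, N m; "tool_pos": TCP position; "tcp_rot": TCP orientation; "wrist_force": force on the tool from outside, world axes, zero at the start; "torque": the same for the moment, N m; "width": opening from 0.0 (shut) to 1.0 (fully open).
Only numpy, scipy, OpenCV 4.12 (cv2) and the standard library are available. Lean on these libraries where they do the work, as an engineer would, in place of code of your own. Each camera call takes 0.05 s, during which the arm holds its last target.

TASK

Fit the orange tube-holder head on the mixer: take it from the parking rack, turn it until the key on its shaft meets the keyway in the mixer's hub, and lower it so that it drops fully home, its disc flat on the hub. Keep hold of it until the key has entered or is resting on the hub rather than dropping it from above, then let go, and leave the blue and the white heads where they are in the rack.

Things in the scene. Friction and masses are not known exactly. Their poses are not given: they have to be found in the camera images.
- orange_head: Loose orange head to fit, six small capped tubes on its 92 x 8 mm disc (tops 20 mm above the origin). Pinch its central black bar across: 24 mm thick (y), 36 long (x), top 63 above the origin. Steel shaft below: 24 dia, 38 long, last 10 a cone; key fin 8 thick, to 34 from axis, lower edge 28 below the disc. Origin: axis, disc underside; x: to key, nose and white stripe; z up. 0.25 kg.
- mixer: Fixed white mixer, housing 220 x 200 x 60 mm; square aluminium hub 110 wide, flat top 110 above table. Bore 34 wide, 50 deep; keyway 20 wide to 40 from axis along +x, red line beyond. Takes the shaft within about 5 mm and 10 degrees, key only towards the mixer's +x. Home: disc lies on hub top; not lined up: 28 mm too high. Origin: bore axis at table height; x: along keyway; z up.
- blue_head: Bystander: blue head with four square blocks on its disc; size, origin and axes as the orange head. The three heads stand upright in a fixed grey rack, one per square well (76 mm inside, rim 50 mm above the table, centres 120 mm apart), disc on the rim, shaft inside: lift straight up 45 mm to clear it.
- white_head: Bystander: white head with a flat dark grey round pad on its disc; otherwise size, bar, shaft, origin and axes as the orange head. Each head's disc has a nose, 14 mm wide, reaching 58 mm from the axis above its key.

How it is judged:
By the outcome, as a careful person would: the job done as asked, in the order asked, and still so for the second after the job is handed in, with the robot touching nothing.
It also fails if it takes over 38 s, if anything falls off the work surface, if the arm or the gripper's body presses on something with over 40 N, if the wrist force passes 120 N, or if a joint passes its speed limit or range.

## Working session

There is one attempt and no reset: what is moved stays moved. The work goes in short steps, Python scripts to look and compute and a tool call to move; the robot and the scene stay as the last step left them, time stands still between calls to the robot, and variables do not carry over. Pictures are saved under pics/ and viewed, and the job is handed in when it is done.

Besides the shell and the picture viewer there is one more tool, called after "Emit:" in YAML: its name, and indented under it one key for each argument. move_arm: Moves the arm, as the interface text tells. Its arguments: {"type":"object","properties":{"steps":{"type":"array","items":{"type":"array","items":{"type":"number"}}},"newtons":{"type":"number"}},"required":["steps"]}

```bash
mkdir -p pics; cat > h.py <<'E'
import numpy as np, cv2, pickle
from workcell import bot
from scipy.spatial.transform import Rotation as R
def grab(n,tag):
    c=bot.read_camera(n); pickle.dump(c,open(f'pics/{tag}.pkl','wb'))
    cv2.imwrite(f'pics/{tag}.png',c['pixels'][:,:,::-1]); return c
def Rm(c):
    a=np.array(c['attitude'],float)
    if a.shape==(3,3): return a
    return R.from_rotvec(a).as_matrix() if a.size==3 else None
def ray(c,u,v):
    f=240/np.tan(np.radians(c['fovy'])/2)
    return Rm(c)@np.array([(u-c['cx'])/f,-(v-c['cy'])/f,-1.])
def onplane(c,u,v,z):
    d=ray(c,u,v); o=np.array(c['xyz']); return o+d*(z-o[2])/d[2]
def cloud(c):
    f=240/np.tan(np.radians(c['fovy'])/2); D=c['depth']
    v,u=np.mgrid[:480,:640]
    P=np.stack([(u-c['cx'])/f*D,-(v-c['cy'])/f*D,-D],-1)
    return P@Rm(c).T+np.array(c['xyz'])
E
python3 - <<'E'
from h import *
for n in('scene','top'):
    c=grab(n,n+'0'); print(n,{k:v for k,v in c.items() if k not in('pixels','depth')})
print(bot.read_state())
E
```

```text
scene {'fovy': 51.074479777775196, 'cx': 316.5474498367125, 'cy': 245.73664978525127, 'xyz': array([ 1.12703184, -0.12065589,  0.80839911]), 'attitude': array([0.58866152, 0.44696382, 1.21495325])}
top {'fovy': 49.26550423613864, 'cx': 320.15631002640424, 'cy': 230.6759419141705, 'xyz': array([0.3552842 , 0.040394  , 0.92198629]), 'attitude': array([ 0.1679425 , -0.17771451, -1.63225085])}
{'time': 0.1, 'q': array([-1.29292681e+00,  2.64672848e-01,  1.60524206e+00, -1.86054578e-05,
        1.27374534e+00, -3.69224156e-02]), 'joint_vel': array([-6.40821432e-04, -9.95156022e-04, -3.91945060e-03, -1.35185072e-03,
       -1.24934773e-03,  2.41225566e-05]), 'joint_torque': array([-9.09784649e-05, -5.16711223e+01, -3.68589449e+01, -1.38668844e-05,
        6.27628746e-03, -1.16496679e-05]), 'tool_pos': array([ 0.20878468, -0.64118664,  0.23008741]), 'tcp_rot': array([-3.10073232e+00, -4.92121957e-01,  4.17785685e-04]), 'wrist_force': array([-0.51735943, -0.29280683,  0.67012384]), 'torque': array([ 0.00189295, -0.00507945, -0.01989333]), 'width': 0.9994417226631187}
```

View pics/scene0.png

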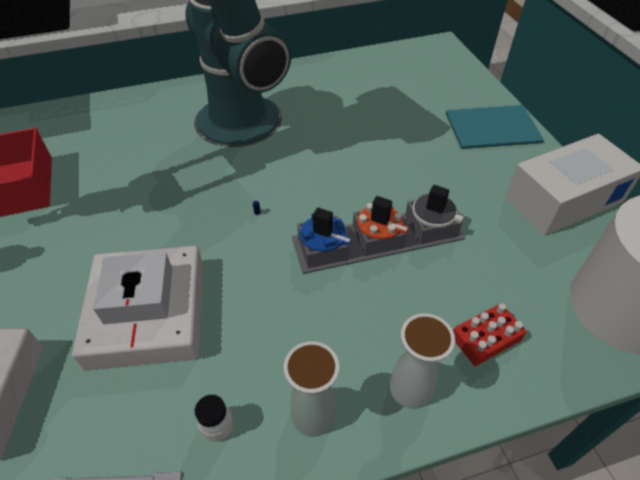

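View pics/top0.png

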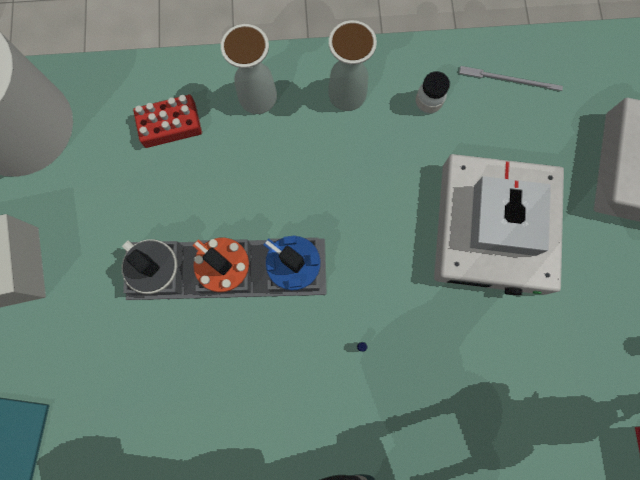

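View zoomed.

The top view has the orange head at about (221,265), blue at (293,263), white at (150,267), and the hub bore at (515,212) with its keyway pointing up the picture. I'll zoom in on the head and the hub.

```bash
python3 - <<'E'
from h import *
c=pickle.load(open('pics/top0.pkl','rb')); im=c['pixels'][:,:,::-1]
a=cv2.resize(im[225:305,110:330],None,fx=3.6,fy=3.6,interpolation=cv2.INTER_CUBIC)
b=cv2.resize(im[150:260,440:570],None,fx=5,fy=5,interpolation=cv2.INTER_CUBIC)
cv2.imwrite('pics/za.png',a);cv2.imwrite('pics/zb.png',b)
P=cloud(c)
for u,v in((515,212),(500,235),(535,235),(221,265),(216,262),(230,275),(340,300)): print(u,v,P[v,u].round(4),c['depth'][v,u])
E
```

```text
515 212 [ 0.5533 -0.3001  0.0701] 0.8790291
500 235 [ 0.5079 -0.2541  0.1121] 0.8276603
535 235 [ 0.5042 -0.3095  0.1116] 0.82811034
221 265 [0.4905 0.1877 0.111 ] 0.81901336
216 262 [0.495  0.1945 0.1154] 0.8155359
230 275 [0.4814 0.1828 0.0587] 0.8681382
340 300 [ 0.4328  0.0014 -0.0015] 0.9188993
```

View pics/za.png

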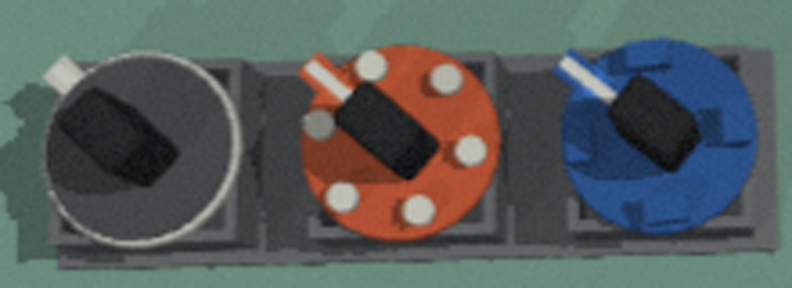

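View pics/zb.png

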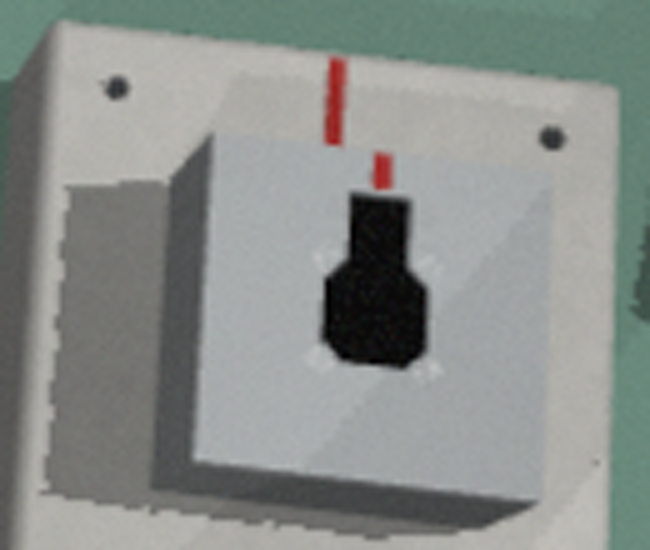

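```bash
cat > meas.py <<'E'
from h import *
def fitcircle(p):
    A=np.c_[2*p,np.ones(len(p))]; s=np.linalg.lstsq(A,(p**2).sum(1),rcond=None)[0]; return s[:2],np.sqrt(s[2]+s[:2]@s[:2])
def an(d): return np.degrees(np.arctan2(d[1],d[0]))
for n in('top','scene'):
    c=pickle.load(open(f'pics/{n}0.pkl','rb')); P=cloud(c); X,Y,Z=P[...,0],P[...,1],P[...,2]
    im=c['pixels'].astype(int); val=im.max(-1)
    f=240/np.tan(np.radians(c['fovy'])/2)
    def pl(mask,z):
        v,u=np.nonzero(mask); return np.array([onplane(c,a,b,z)[:2] for a,b in zip(u,v)])
    # hub
    hub=(abs(Z-.11)<.006)&(X>.45)&(X<.65)&(Y>-.4)&(Y<-.2)
    p=pl(hub,.11).astype(np.float32); r=cv2.minAreaRect(p*1000); print(n,'hub rect',r, 'n',hub.sum())
    hull=cv2.convexHull((p*1000)).reshape(-1,2)
    cen=np.array(r[0])/1000
    hp=np.hypot(X-cen[0],Y-cen[1])
    q=onplane
    V,U=np.mgrid[:480,:640]
    # black opening, pixel mask on hub-plane
    d=np.stack([(U-c['cx'])/f,-(V-c['cy'])/f,-np.ones_like(U,float)],-1)@Rm(c).T
    o=np.array(c['xyz']); 
    def plane(z): return o+d*((z-o[2])/d[...,2])[...,None]
    H=plane(.11)[...,:2]
    m=(np.abs(H-cen).max(-1)<.05)&(val<45)
    h=H[m]; print(' hole centroid',h.mean(0).round(4),'n',m.sum())
    m=(np.abs(H-cen).max(-1)<.075)&(im[...,0]-im[...,1]>60)
    h=H[m&hub]; print(' red on hub',h.mean(0).round(4),m.sum(), 'dir from rect centre',an(h.mean(0)-cen))
    # orange bar top
    Hb=plane(.113)[...,:2]; g=np.array([.488,.19])
    m=(Z>.1055)&(np.hypot(X-g[0],Y-g[1])<.045); 
    h=Hb[m]; r=cv2.minAreaRect((h*1000).astype(np.float32)); print(' bar',r,'mean',h.mean(0).round(4), 'n',m.sum())
    # orange disc
    Hd=plane(.058)[...,:2]
    near=np.hypot(Hd[...,0]-g[0],Hd[...,1]-g[1])<.075
    m=near&(im[...,0]-im[...,2]>50)&(abs(Z-.056)<.006)
    k=Hd[m]
    rr=np.hypot(*(k-k.mean(0)).T)
    hu=cv2.convexHull((k*1000).astype(np.float32)).reshape(-1,2)/1000
    cc=h.mean(0)
    for _ in range(6):
        s=hu[(abs(np.hypot(*(hu-cc).T)-.046)<.005)]; cc,rad=fitcircle(s)
    print(' disc circle',cc.round(4),rad,len(s))
    ns=k[np.hypot(*(k-cc).T)>.050]; print(' nose dir',an(ns.mean(0)-cc),len(ns))
    w=near&(im.min(-1)>130)&(abs(Z-.058)<.006); ww=Hd[w]; ww=ww[np.hypot(*(ww-cc).T)>.046]
    if len(ww): print(' stripe dir',an(ww.mean(0)-cc),len(ww))
E
python3 meas.py
```

```text
top hub rect ((542.9794921875, -282.6761474609375), (112.40034484863281, 111.90951538085938), 78.95835876464844) n 4224
 hole centroid [ 0.5511 -0.2846] n 502
 red on hub [ 0.5904 -0.2927] 53 dir from rect centre -11.951360631168031
 bar ((500.3456726074219, 196.44012451171875), (36.409061431884766, 23.937366485595703), 42.897682189941406) mean [0.5005 0.1966] n 346
 disc circle [0.5007 0.1972] 0.04532896058343518 32
 nose dir 45.76868922035078 26
 stripe dir 46.4699925428157 25
scene hub rect ((547.423095703125, -282.6775207519531), (111.90270233154297, 114.51589965820312), 79.0229263305664) n 3097
 hole centroid [ 0.5544 -0.2848] n 323
 red on hub [ 0.5925 -0.2925] 14 dir from rect centre -12.301127044830054
 bar ((507.7448425292969, 194.8975067138672), (36.41050720214844, 28.642852783203125), 46.333255767822266) mean [0.5073 0.1953] n 186
 disc circle [0.5069 0.1959] 0.04603380523347906 23
 nose dir 45.69786500919444 18
 stripe dir 50.59917303356988 9
```

```bash
cat >> h.py <<'E'
def togo(xyz,yaw):
    "yaw = world angle of tool x, tool down"
    s=bot.read_state(); T=R.from_rotvec(s['tcp_rot']).as_matrix()
    y0=np.degrees(np.arctan2(T[1,0],T[0,0]))
    d=T.T@(np.array(xyz)-s['tool_pos'])*1000
    print('t',round(s['time'],2),'pos',s['tool_pos'].round(4),'yaw',y0.round(2),'tilt',T[:,2].round(4),'F',s['wrist_force'].round(1),'w',round(s['width'],3))
    print('shift',d.round(1),'turn',round((-(yaw-y0)+180)%360-180,1))
E
python3 -c "
from h import *
togo([.503,.196,.23],45)"
```

```text
t 0.1 pos [ 0.2088 -0.6412  0.2301] yaw 18.04 tilt [-6.e-04  2.e-03 -1.e+00] F [-0.5 -0.3  0.7] w 0.999
shift [ 539.  -704.9    1.6] turn -27.0
```

Emit:
move_arm:
  steps:
    - [539,-705,0,-27,100]
    - [539,-705,0,-27,100]
    - [539,-705,0,-27,100]
    - [539,-705,0,-27,100]
    - [539,-705,0,-27,100]
    - [539,-705,0,-27,100]
    - [539,-705,0,-27,100]
    - [539,-705,0,-27,100]
    - [539,-705,0,-27,100]
    - [539,-705,0,-27,100]
    - [539,-705,0,-27,100]
    - [539,-705,0,-27,100]
    - [539,-705,0,-27,100]
    - [539,-705,0,-27,100]
    - [539,-705,0,-27,100]
    - [539,-705,0,-27,100]
    - [539,-705,0,-27,100]
    - [539,-705,0,-27,100]
    - [539,-705,0,-27,100]
    - [539,-705,0,-27,100]

```text
time: 2.1
tool_pos: [0.5027, 0.1959, 0.2304]
tcp_rot: [2.9, 1.206, -0.003]
wrist_force: [-0.4, 0.1, -0.1]
width: 0.996
```

```bash
python3 -c "
from h import *
c=grab('wrist','w1'); print({k:v for k,v in c.items() if k not in('pixels','depth')})
togo([.503,.196,.139],45); print(bot.read_state()['q'].round(3))"
```

```text
{'fovy': 65.70646984690485, 'cx': 316.87671141896374, 'cy': 237.49707579956774, 'xyz': array([0.55399558, 0.24887555, 0.37181494]), 'attitude': array([-0.28032562,  0.11590866, -0.77710491])}
t 2.15 pos [0.5025 0.195  0.2305] yaw 45.07 tilt [-0.0017 -0.0011 -1.    ] F [ 0.9 -0.7  0. ] w 1.003
shift [ 1.2 -0.4 91.5] turn 0.1
[ 3.240e-01  8.000e-03  1.894e+00 -1.000e-03  1.241e+00  1.108e+00]
```

View pics/w1.png

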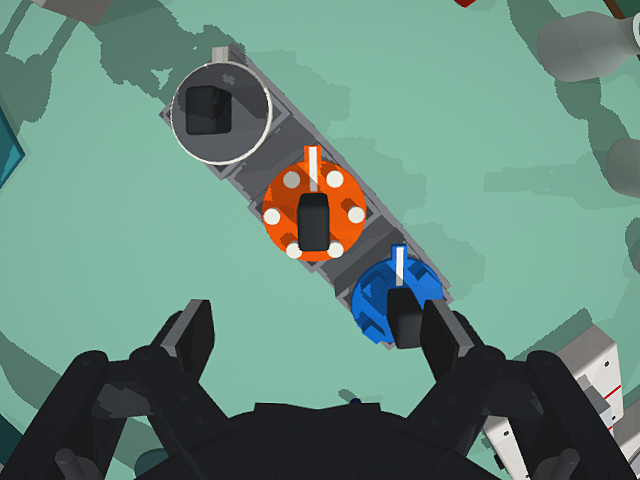

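Orange disc and bar at about (314,215), stripe pointing straight up the picture at (313,165), with the fingers either side below it. I'll measure with the fisheye model.

```bash
cat >> h.py <<'E'
def fish(c):
    f=240/np.tan(np.radians(c['fovy'])/2)
    V,U=np.mgrid[:480,:640]; a=U-c['cx']; b=V-c['cy']; r=np.hypot(a,b)+1e-9; th=r/f
    d=np.stack([np.sin(th)*a/r,-np.sin(th)*b/r,-np.cos(th)],-1)@Rm(c).T
    return d
def fplane(c,d,z):
    o=np.array(c['xyz']); return (o+d*((z-o[2])/d[...,2])[...,None])[...,:2]
def fcloud(c,d):
    zc=-(d@Rm(c))[...,2]; return np.array(c['xyz'])+d*(c['depth']/zc)[...,None]
def fitcircle(p):
    A=np.c_[2*p,np.ones(len(p))]; s=np.linalg.lstsq(A,(p**2).sum(1),rcond=None)[0]; return s[:2],np.sqrt(s[2]+s[:2]@s[:2])
def an(d): return np.degrees(np.arctan2(d[1],d[0]))
E
cat > mw.py <<'E'
from h import *
import sys
c=pickle.load(open(f'pics/{sys.argv[1]}.pkl','rb')); dd=fish(c); im=c['pixels'].astype(int)
P=fcloud(c,dd); Z=P[...,2]
H=fplane(c,dd,.113); g=np.array([.503,.196])
m=(np.hypot(*np.moveaxis(P[...,:2]-g,-1,0))<.05)&(Z>.104)&(Z<.125)
print('bar Z',np.median(Z[m]),m.sum()); print('bar',cv2.minAreaRect((H[m]*1000).astype(np.float32)),H[m].mean(0))
D=fplane(c,dd,.058); m=(np.hypot(*np.moveaxis(D-g,-1,0))<.075)&(im[...,0]-im[...,2]>80)
k=D[m]; cc=k.mean(0); print('discZ',np.median(Z[m]))
hu=cv2.convexHull((k*1000).astype(np.float32)).reshape(-1,2)/1000
for _ in range(8):
    s=hu[abs(np.hypot(*(hu-cc).T)-.046)<.005]; cc,rad=fitcircle(s)
print('disc',cc.round(4),rad,len(s)); ns=k[np.hypot(*(k-cc).T)>.05]; print('nose',an(ns.mean(0)-cc))
E
python3 mw.py w1
```

```text
bar Z 0.11149424405986622 1492
bar ((501.9245910644531, 200.59051513671875), (35.69391632080078, 23.720535278320312), 47.45957946777344) [0.50213708 0.20053691]
discZ 0.05678215422250296
disc [0.5011 0.1995] 0.045354615364173546 33
nose 46.56029515599215
```

```bash
python3 -c "
from h import *
togo([.502,.198,.079],46)"
```

```text
t 2.15 pos [0.5025 0.195  0.2305] yaw 45.07 tilt [-0.0017 -0.0011 -1.    ] F [ 0.9 -0.7  0. ] w 1.003
shift [  2.1  -2.5 151.5] turn -0.9
```

Emit:
move_arm:
  steps:
    - [2,-2.5,30,-1,100]
    - [2,-2.5,60,-1,100]
    - [2,-2.5,85,-1,100]
    - [2,-2.5,100,-1,100]
    - [2,-2.5,100,-1,100]

```text
time: 2.65
tool_pos: [0.5007, 0.1967, 0.1288]
tcp_rot: [-2.892, -1.226, 0.008]
wrist_force: [-0.5, -0.2, -0.5]
width: 1.001
```

```bash
python3 -c "
from h import *
c=grab('wrist','w2')
togo([.502,.198,.079],46)"; python3 mw.py w2
```

```text
t 2.7 pos [0.5021 0.1974 0.1306] yaw 45.95 tilt [-2.e-03 -7.e-04 -1.e+00] F [0.2 0.1 0.9] w 1.004
shift [ 0.5 -0.4 51.6] turn -0.0
bar Z 0.11142636831463232 3503
bar ((502.51934814453125, 201.03842163085938), (35.991188049316406, 23.466262817382812), 46.00059509277344) [0.50285202 0.20154315]
discZ 0.05681165896788211
disc [0.5011 0.1997] 0.045193697224905155 29
nose 46.420208897202954
```

View pics/w2.png

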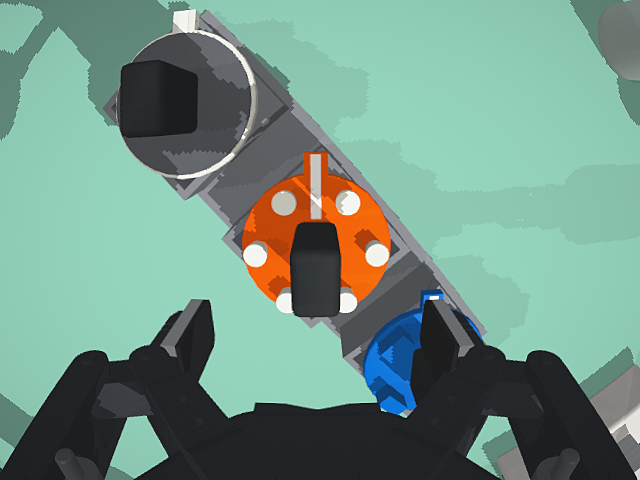

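The bar is at about (318,270) and lies along the tool's x axis. The right finger clears the blue head. Descending to the grasp.

Emit:
move_arm:
  steps:
    - [2,-2,20,0,100]
    - [2,-2,40,0,100]
    - [2,-2,50,0,100]
    - [2,-2,51,0,100]
    - [2,-2,51,0,0]
    - [2,-2,51,0,0]
    - [2,-2,51,0,0]
    - [2,-2,51,0,0]
    - [2,-2,51,0,0]
    - [2,-2,51,0,0]
    - [2,-2,51,0,0]
    - [2,-2,51,0,0]
  newtons: 60

```text
time: 3.9
tool_pos: [0.5035, 0.2016, 0.0811]
tcp_rot: [2.891, 1.228, 0.002]
wrist_force: [0.1, -1.4, 5.5]
width: 0.272
```

```bash
python3 -c "
from h import *
c=grab('wrist','w3')
togo([.502,.198,.079],46)"
```

```text
t 3.95 pos [0.5035 0.2016 0.0811] yaw 46.03 tilt [ 1.3e-03  4.0e-04 -1.0e+00] F [ 0.7 -0.5  6.6] w 0.27
shift [-3.6  1.4  2.1] turn 0.0
```

View pics/w3.png

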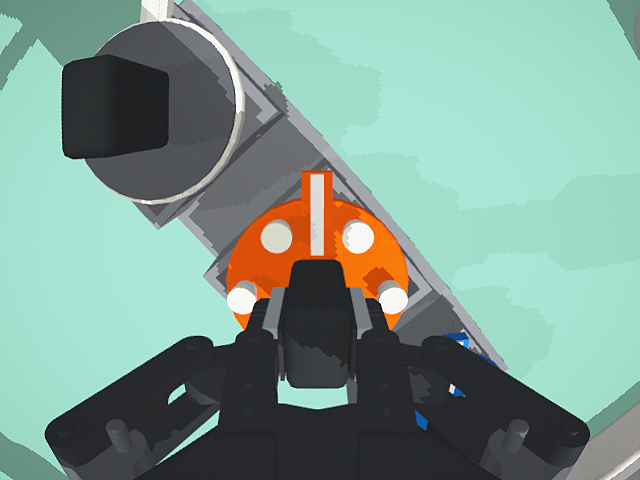

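Emit:
move_arm:
  steps:
    - [0,0,-5,0,0]
    - [0,0,-15,0,0]
    - [0,0,-30,0,0]
    - [0,0,-50,0,0]
    - [0,0,-75,0,0]
    - [0,0,-100,0,0]
    - [0,0,-120,0,0]
    - [0,0,-130,0,0]
    - [0,0,-130,0,0]

```text
time: 4.85
tool_pos: [0.504, 0.2019, 0.2128]
tcp_rot: [2.891, 1.228, 0.007]
wrist_force: [0.9, -0.1, -1.5]
width: 0.27
```

```bash
cat > mh.py <<'E'
from h import *
import sys
# held head: in-hand offset relative to TCP, from the wrist picture
s=bot.read_state(); T=R.from_rotvec(s['tcp_rot']).as_matrix(); p=s['tool_pos']
c=grab('wrist',sys.argv[1]); dd=fish(c); im=c['pixels'].astype(int); P=fcloud(c,dd)
L=(P-p)@T*1000   # tool coordinates mm
org=(im[...,0]-im[...,2]>80)&(im[...,0]-im[...,1]>60)&(abs(L[...,2])<60)&(np.hypot(L[...,0],L[...,1])<90)
z=np.median(L[org][:,2]); print('disc top tool z',z)
o=T.T@(np.array(c['xyz'])-p)*1000; d=dd@T
K=(o+d*((z-o[2])/d[...,2])[...,None])[...,:2]; k=K[org]
hu=cv2.convexHull(k.astype(np.float32)).reshape(-1,2); cc=k.mean(0)
for i in range(10):
    q=hu[(abs(np.hypot(*(hu-cc).T)-46)<(12 if i<4 else 3))]; cc,rad=fitcircle(q)
print('disc centre tool xy',cc.round(2),rad,len(q))
w=(im.min(-1)>140)&(im.max(-1)-im.min(-1)<40)&(np.abs(K[...,1]-cc[1])<8)&(K[...,0]-cc[0]>22)&(K[...,0]-cc[0]<62)&(abs(L[...,2]-z)<8)
ns=k[np.hypot(*(k-cc).T)>50]; print('nose dir in tool',an(ns.mean(0)-cc),'nose y',ns.mean(0),len(ns))
if w.sum()>10:
    ww=K[w]; vx=cv2.fitLine(ww.astype(np.float32),cv2.DIST_L2,0,.01,.01).ravel(); print('stripe',np.degrees(np.arctan(vx[1]/vx[0])),vx[2:],w.sum())
m=(im.max(-1)<70)&(abs(L[...,2]+35)<4)&(np.hypot(L[...,0],L[...,1])<40)
tip=L[...,2][(np.hypot(L[...,0]-cc[0],L[...,1]-cc[1])<15)&(im.max(-1)<90)]
print('bar top z approx',np.percentile(tip,[5,20,50]) if len(tip) else None)
togo([.5,0,.21],0)
E
python3 mh.py w4
```

```text
disc top tool z 24.3217317992792
disc centre tool xy [-3.16 -0.96] 45.27782095787411 29
nose dir in tool -0.06675331270666052 nose y [50.96951297 -1.01908698] 352
stripe 0.43738058 [36.404663  -1.0315913] 919
bar top z approx [-93.94111737 -87.47928441 -37.1303085 ]
t 4.9 pos [0.5031 0.2015 0.2111] yaw 46.04 tilt [ 1.4e-03  5.0e-04 -1.0e+00] F [ 0.4 -0.3 -2.1] w 0.269
shift [-147.2  137.7    0.9] turn 46.0
```

View pics/w4.png

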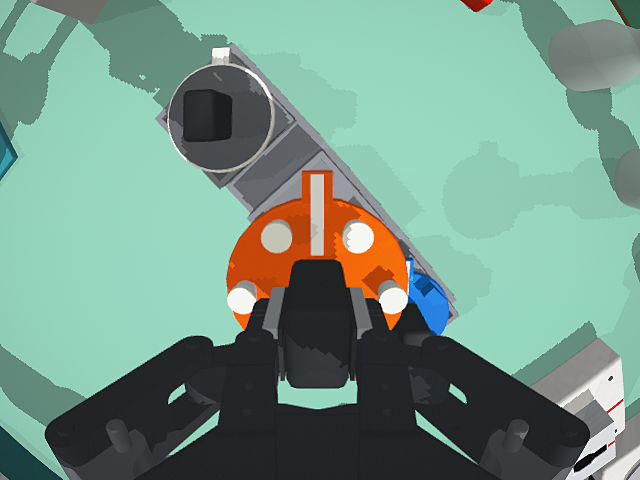

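```bash
python3 -c "
from h import *
togo([.447,-.264,.211],-11)"
```

```text
t 4.9 pos [0.5031 0.2015 0.2111] yaw 46.04 tilt [ 1.4e-03  5.0e-04 -1.0e+00] F [ 0.4 -0.3 -2.1] w 0.269
shift [-3.740e+02  2.828e+02 -3.000e-01] turn 57.0
```

Emit:
move_arm:
  steps:
    - [-5,4,0,1,0]
    - [-16,12,0,3,0]
    - [-33,25,0,6,0]
    - [-55,42,0,9,0]
    - [-82,62,0,13,0]
    - [-110,83,0,17,0]
    - [-138,104,0,21,0]
    - [-166,126,0,26,0]
    - [-194,147,0,31,0]
    - [-222,168,0,36,0]
    - [-250,189,0,41,0]
    - [-278,210,0,45,0]
    - [-305,231,0,49,0]
    - [-330,250,0,52,0]
    - [-350,265,0,54,0]
    - [-364,275,0,56,0]
    - [-371,281,0,57,0]
    - [-374,283,0,57,0]
    - [-374,283,0,57,0]
    - [-374,283,0,57,0]

```text
time: 6.9
tool_pos: [0.4467, -0.2635, 0.21]
tcp_rot: [-3.127, 0.299, 0.001]
wrist_force: [0.6, 0.5, -1.0]
width: 0.271
```

```bash
python3 mh.py w5; python3 - <<'E'
from h import *
s=bot.read_state(); T=R.from_rotvec(s['tcp_rot']).as_matrix(); p=s['tool_pos']
c=pickle.load(open('pics/w5.pkl','rb')); dd=fish(c); im=c['pixels'].astype(int); P=fcloud(c,dd); Z=P[...,2]
g=np.array([.545,-.283]); near=(np.abs(P[...,:2]-g).max(-1)<.09)
m=near&(abs(Z-.11)<.007); print('hubz',np.median(Z[m]),m.sum())
H=fplane(c,dd,.11)
n,lab,st,_=cv2.connectedComponentsWithStats(m.astype(np.uint8)); b=1+np.argmax(st[1:,4]); m=lab==b
hp=(H[m]*1000).astype(np.float32); r=cv2.minAreaRect(hp); print(r)
hole=(np.abs(H-g).max(-1)<.05)&(im.max(-1)<60)
n,lab,st,_=cv2.connectedComponentsWithStats(hole.astype(np.uint8)); b=1+np.argmax(st[1:,4]); hm=lab==b
K=H[hm]*1000; print('hole',K.mean(0),hm.sum(),cv2.minAreaRect(K.astype(np.float32)))
red=(np.abs(H-g).max(-1)<.06)&(im[...,0]-im[...,1]>80)&(abs(Z-.11)<.007); print('red',H[red].mean(0)*1000,red.sum())
E
```

```text
disc top tool z 24.325392491631355
disc centre tool xy [-3.67 -0.14] 45.15892984633279 29
nose dir in tool -0.0883676031296818 nose y [50.37742514 -0.2194222 ] 348
stripe 0.089689255 [35.64944    -0.20514491] 942
bar top z approx [-93.95855229 -87.70653324 -42.21796181]
t 6.95 pos [ 0.4468 -0.2634  0.2101] yaw -10.91 tilt [-3.e-04  5.e-04 -1.e+00] F [ 0.6 -0.1 -2.3] w 0.272
shift [ 2.300e+00 -2.687e+02  2.000e-01] turn -10.9
hubz 0.10892572235317355 24045
((542.0648193359375, -282.2386474609375), (110.02404022216797, 109.92558288574219), 79.00623321533203)
hole [ 550.1875511  -283.81912034] 3332 ((553.2367553710938, -284.06787109375), (32.55864334106445, 55.32617950439453), 79.17923736572266)
red [ 589.20259838 -291.40169981] 153
```

View pics/w5.png

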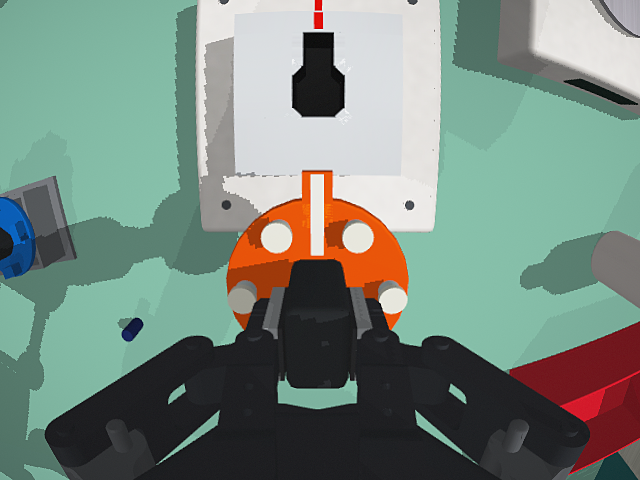

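```bash
python3 -c "
from h import *
togo([.5459,-.2829,.21],-11)"
```

```text
t 6.95 pos [ 0.4468 -0.2634  0.2101] yaw -10.91 tilt [-3.e-04  5.e-04 -1.e+00] F [ 0.6 -0.1 -2.3] w 0.272
shift [1.009e+02 4.000e-01 1.000e-01] turn 0.1
```

Emit:
move_arm:
  steps:
    - [5,0.5,0,0,0]
    - [15,0.5,0,0,0]
    - [33,0.5,0,0,0]
    - [55,0.5,0,0,0]
    - [75,0.5,0,0,0]
    - [90,0.5,0,0,0]
    - [98,0.5,0,0,0]
    - [101,0.5,0,0,0]
    - [101,0.5,0,0,0]
    - [101,0.5,6,0,0]
    - [101,0.5,14,0,0]
    - [101,0.5,22,0,0]
    - [101,0.5,29,0,0]
    - [101,0.5,34,0,0]
    - [101,0.5,38,0,0]
    - [101,0.5,41,0,0]
    - [101,0.5,44,0,0]
    - [101,0.5,47,0,0]
    - [101,0.5,47,0,0]

```text
time: 8.85
tool_pos: [0.5458, -0.2838, 0.1629]
tcp_rot: [-3.127, 0.3, 0.001]
wrist_force: [-0.4, 0.6, -1.6]
width: 0.271
```

```bash
python3 -c "
from h import *
togo([.5459,-.2829,.1415],-11)
print(bot.read_state()['torque'])
grab('scene','s2')"; python3 mh.py w6
```

```text
t 8.85 pos [ 0.5458 -0.2838  0.1629] yaw -10.96 tilt [-6.e-04  3.e-04 -1.e+00] F [-0.4  0.6 -1.6] w 0.271
shift [-0.  -0.9 21.4] turn 0.0
[ 0.01149721 -0.01148734  0.01499544]
disc top tool z 24.37682023032021
disc centre tool xy [-3.79 -0.17] 45.17901137270139 28
nose dir in tool -0.00027127061363476545 nose y [50.29159327 -0.17353985] 350
stripe 0.34884956 [35.58684    -0.21128067] 925
bar top z approx [-93.98044266 -87.57034219 -38.55175197]
t 8.95 pos [ 0.546  -0.284   0.1633] yaw -10.96 tilt [ 1.e-04 -1.e-04 -1.e+00] F [-0.4  0.  -2.3] w 0.272
shift [ -99.2 -270.   -46.7] turn -11.0
```

View pics/w6.png

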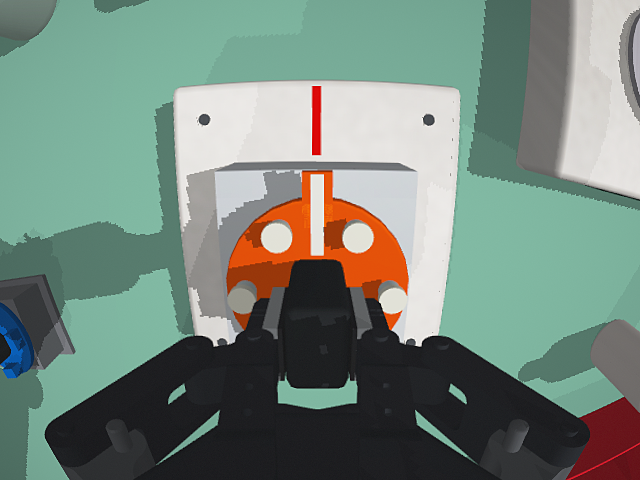

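View pics/s2.png

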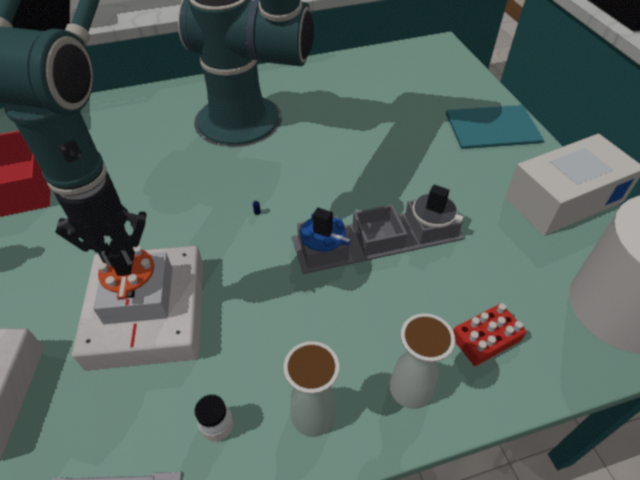

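The stripe (317,215) lines up with the red line (316,120), and the key is about 5 mm into the keyway with no contact force. Lowering the rest of the way.

Emit:
move_arm:
  steps:
    - [0,0,4,0,0]
    - [0,0,8,0,0]
    - [0,0,12,0,0]
    - [0,0,16,0,0]
    - [0,0,18,0,0]
    - [0,0,19,0,0]
    - [0,0,20,0,0]
    - [0,0,20,0,0]

```text
time: 9.75
tool_pos: [0.546, -0.284, 0.1433]
tcp_rot: [3.127, -0.3, -0.0]
wrist_force: [0.6, 0.2, -2.5]
width: 0.274
```

Emit:
move_arm:
  steps:
    - [0,0,0.5,0,0]
    - [0,0,1,0,0]
    - [0,0,1.5,0,0]
    - [0,0,2,0,0]
    - [0,0,2,0,0]

```text
time: 10.25
tool_pos: [0.5459, -0.2839, 0.1412]
tcp_rot: [3.127, -0.3, 0.0]
wrist_force: [0.7, 0.1, -2.5]
width: 0.272
```

Emit:
move_arm:
  steps:
    - [0,0,0.5,0,0]
    - [0,0,1,0,0]
    - [0,0,1.5,0,0]
    - [0,0,1.5,0,0]

```text
time: 10.65
tool_pos: [0.5459, -0.284, 0.1412]
tcp_rot: [3.127, -0.3, 0.0]
wrist_force: [-3.7, 2.1, 6.7]
width: 0.272
```

Contact came at TCP 0.1412, the expected home height. Releasing and backing off.

Emit:
move_arm:
  steps:
    - [0,0,-1,0,35]
    - [0,0,-1,0,45]
    - [0,0,-1,0,70]
    - [0,0,-1,0,100]
    - [0,0,-1,0,100]
    - [0,0,-1,0,100]
    - [0,0,-1,0,100]

```text
time: 11.35
tool_pos: [0.5459, -0.2839, 0.1407]
tcp_rot: [-3.127, 0.3, 0.0]
wrist_force: [-0.0, -0.3, -0.3]
width: 1.004
```

Emit:
move_arm:
  steps:
    - [0,0,-10,0,100]
    - [0,0,-30,0,100]
    - [0,0,-55,0,100]
    - [0,0,-80,0,100]
    - [-20,0,-110,0,100]
    - [-50,0,-130,0,100]
    - [-80,0,-140,0,100]
    - [-100,0,-140,0,100]
    - [-100,0,-140,0,100]

```text
time: 12.25
tool_pos: [0.4463, -0.2648, 0.2826]
tcp_rot: [3.126, -0.301, 0.003]
wrist_force: [0.0, -0.2, 0.3]
width: 0.998
```

```bash
python3 - <<'E'
from h import *
c=grab('wrist','w7'); grab('scene','s3'); grab('top','t3')
dd=fish(c); im=c['pixels'].astype(int); P=fcloud(c,dd); Z=P[...,2]
g=np.array([.542,-.282])
near=np.hypot(*np.moveaxis(P[...,:2]-g,-1,0))<.075
m=near&(im[...,0]-im[...,2]>80)&(im[...,0]-im[...,1]>60); print('disc z pct',np.percentile(Z[m],[5,50,95]),m.sum())
h=near&(im.max(-1)-im.min(-1)<25)&(im.min(-1)>120)&(abs(Z-.11)<.006); print('hub z',np.median(Z[h]))
D=fplane(c,dd,.118);k=D[m]; k=k[np.hypot(*(k-g).T)<.065]; cc,rad=k.mean(0),0
hu=cv2.convexHull((k*1000).astype(np.float32)).reshape(-1,2)/1000
for _ in range(8): s=hu[abs(np.hypot(*(hu-cc).T)-.046)<.005]; cc,rad=fitcircle(s)
ns=k[np.hypot(*(k-cc).T)>.05]; print(cc,rad,'nose',an(ns.mean(0)-cc))
# plane tilt
A=np.c_[P[m][:,:2]-g,np.ones(m.sum())]; print('tilt',np.linalg.lstsq(A,Z[m],rcond=None)[0])
togo([.54,-.28,.2],-11)
E
```

```text
disc z pct [0.11562778 0.11691612 0.11824355] 6106
hub z 0.10894230082530104
[ 0.54166096 -0.28299225] 0.04508267370269174 nose -10.129154987070585
tilt [-0.08087992  0.01719052  0.11886254]
t 12.4 pos [ 0.4484 -0.2651  0.2813] yaw -10.97 tilt [ 1.2e-03 -5.0e-04 -1.0e+00] F [-0.9 -0.2  0.1] w 1.002
shift [92.7 -2.8 81.4] turn 0.0
```

View pics/w7.png

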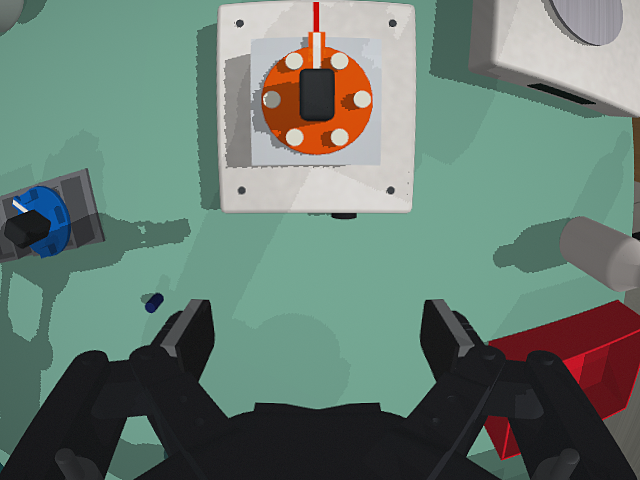

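View pics/s3.png

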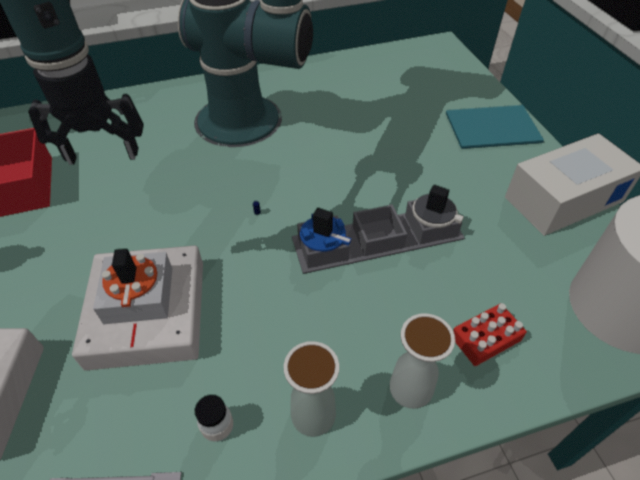

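The disc sits flat on the hub at (317,95), with its stripe in line with the red line. Its top is 8.0 mm above the hub, which is exactly the disc thickness. The blue and white heads haven't moved, and the gripper is clear.

```bash
python3 -c "
from h import *
print(bot.finish_job())"
```

```text
the job is handed in; nothing more can be done
None
```

The orange head is fitted on the mixer and the job is handed in at about 12.4 s, with no verdict reported. I took it from the rack, turned it 57° to line up with the keyway, and lowered it with the grip held until the disc touched the hub (about 7–9 N). Then I let go and backed off.

**Last checks:**
- **Seating:** the disc top measured 8.0 mm above the hub top, which is the disc's own thickness, so it is fully home. Its height readings spread only about 2.6 mm (5th to 95th percentile).
- **Alignment:** the nose points to −10.1° against the hub's −11.0°, and the disc centre is within about 1 mm of the hub centre.
- **Other heads:** by eye in the scene picture, the blue and white heads stand where they were in the rack.
- **Gripper:** it is open and clear, touching nothing.

**Disagreements:**
- **Camera positions:** the scene and top cameras differed by 4–7 mm in x, so I used the wrist camera for the final positions.
- **Tilt fit:** a quick plane fit gave a slope of about 5°. I put that down to stray edge pixels, because the height spread rules out a real tilt that large.

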